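# Pot stand on the free burner, then the toppled tin cup upright on it

## Robot

A 6-joint arm with a two-finger parallel gripper is mounted at the origin on the work surface. World frame = base frame: x ahead of the robot, y to its left, z up, the work surface at z = 0. Lengths are in mm, angles in rad, forces in N, time in s.
With the tool pointing down it reaches from about 275 to 850 mm from the base axis. Payload 19 kg.
Tool frame: the origin (TCP) lies at the very end of the fingers, on their centre line; the grasp point (between the pads) lies 19 mm behind it; z points along the fingers, y is the line along which they close (so a half turn about z gives the same grasp; the last joint's range is limited). The gripper opens to 85 mm and grips with 20 to 120 N. Pads are 22 mm wide; open, the fingers measure 114 mm over their backs; the gripper's body (76 mm by 85 mm) begins 54 mm behind the grasp point. The pads swing forward as they close: fully open they stand 13 mm farther back than shut.
Start: joints at [-1.291, 0.15, 1.437, -0, 1.554, -0.134], TCP at [231.174, -526.449, 231.267] pointing down, gripper open.
Joint ranges: [-2.8, 2.8], [-0.68, 2.1], [0.12, 2.68], [-1.39, 4.53], [0.16, 2.79], [-2.81, 2.81]. Speed limits (rad/s): [1.89, 1.89, 2.22, 3.01, 3.01, 3.01].

## Interface

Orientations are given as a unit quaternion [x, y, z, w].
In Python, from bench import observe, capture, sign_off gives the robot as it stands. The module is installed in compiled form; this text tells all that it offers.
- The arm moves only by the tool apply_moves, never from a script. Its argument "motion" is a list of rows, each a list of 5 numbers: the opening, from 0 (shut) to 1 (fully open), then the shift along the tool's x, y, z in mm, then the turn about the tool's z in degrees. A call has 1 to 8 rows; each row is the pose to reach, as a shift and turn from the pose commanded when the call began, along the tool's axes at that moment; what a row does not reach only later rows make up. A row lasts 1/12 s, in which the tool goes at most 41.7 mm and 7.16 degrees, less where a joint would pass 70% of its speed; a pose out of reach is approached as far as the arm can. A call with a gripper value outside its range is refused whole. The fingers move at their own pace and stop on an object; "squeeze" is the grip in N (left out, the last holds). Time passes only in rows, so rows that repeat a pose let the fingers close. It gives the time, the measured TCP pose, the force, the opening and the grip force at its end, in the units of the state.
- observe(): the state, without advancing time (a new reading comes with each control period).
- capture(name): name is "scene" or "top"; returns a dict with "image" (480x640x3 uint8, blue, green, red), "fx", "fy", "cx", "cy" (pixels), "k1" (the pictures are not rectified: a ray, as slopes to the right and down, at radius r is drawn at 1 + k1 r^2 times it, then the intrinsics apply), "position" and "rotation" of the camera in the world. Camera axes: x right, y down, z forward; pixel columns grow to the right and rows downward; lengths in mm; the calibration is good to about 2 mm. A picture is of the moment at which its call begins. There is no depth.
- sign_off(): hands the job in; it is judged then, once.
The state is a dict: "t": time; "joint_positions": joint angles; "dq": joint speeds; "tau": joint torques, N m; "ee_pos": TCP position; "tcp_rot": TCP orientation; "force": force on the tool from outside, world axes, zero at the start; "ft_torque": the same for the moment, N m; "width": opening from 0.0 (shut) to 1.0 (fully open); "gripper_force": force on a finger pad.
Only numpy, scipy, OpenCV 4.12 (cv2) and the standard library are available. Lean on these libraries where they do the work, as an engineer would, in place of code of your own. Each camera call takes 0.05 s, during which the arm holds its last target. There are 200 camera calls.

## Task

Put the round pot stand flat and centred on the grate over the free burner of the camp stove (the one without the griddle) and let go of it. Then take the eight-sided tin cup that has toppled over and set it upright, mouth up, centred on the pot stand's two bars. Set both down gently rather than dropping or knocking them, and leave the griddle and everything else where it is.

Things in the scene. Friction and masses are not known exactly. Their poses are not given: they have to be found in the camera images.
- stand: Pot stand of dark cast metal, loose, about 0.35 kg: a flat ring (outer diameter 140, inner 126, 10 high) with two parallel bars across it, each 8 wide and 22 high (12 above the ring). The bars' outer faces are 32 apart: grip from above across both, inside the ring. Origin: centre of its underside. x: along the bars, z: up. Starts flat on the cart.
- stand_center (a point): Centre of the pot stand, 11 mm above its underside and 11 mm below the top of the bars. Same axes as the stand.
- cup: Eight-sided straight tin measuring cup, loose, about 0.12 kg, bare metal, 60 across the flats, 82 long from closed bottom to open mouth, walls 3, no handle, a tiny pouring lip on one flat. Starts lying on one flat on the cart, so that one pair of flats is upright. Origin: on the flat opposite the lip, half-way along, 30 mm from the axis.
- cup_center (a point): Centre of the cup: on its axis, 41 mm from the bottom and from the mouth. Axes of the cup: x runs along its axis out of the mouth (up when the cup stands upright); y and z are square to flats (z to the one with the lip), and there is a flat every 45 degrees about x.
- burner_grate (a point): Point on top of the stove's grate, exactly over the middle of the free burner (round brass burner head under the grate); the grate's top is a flat plane of bars 80 mm above the cart. z: up. It may be the left or the right burner.
- stove: Green two-burner camp stove, fixed, 300 deep (x) by 460 wide (y), grate top at 80, burner centres 120 mm either side of its middle along its y axis, taps and igniter button on the side towards the robot. Origin: centre of its underside.
- griddle: Bystander: black cast griddle 230 (x) by 190 (y), rim 22 high, with a loop handle on the far side, lying on the grate over the other burner. Origin: centre of its underside. Leave it.
- lighter_center (a point): Bystander: yellow plastic lighter lying flat, 91 by 22 by 12. Its centre.
- spoon_handle (a point): Bystander: wooden spoon 270 long, lying on the cart. A point on its handle, 100 mm from the middle of its length.
- shaker_center (a point): Bystander: steel salt shaker, diameter 40, 77 high, upright. Its centre.
- mug_center (a point): Bystander: white mug, diameter 80, 85 high, upright, with a handle. Its centre.
Not all that is in view belongs to the job. Leave any yellow look-alike of the cup alone.

How it is judged (in metres and radians):
On the way, in this order (a step that is already met when the one before it is completed fails the run):
1. the pot stand lies flat and centred on the grate over the free burner, let go of (horizontal distance between stand_center and burner_grate below 0.025 m and z of stand_center in the frame of burner_grate between 0.005 and 0.017 m and angle between stand_center's own z axis and vertical below 0.06 rad and contact force between the fingers and stand below 0.05 N), for 0.2 s.
2. the cup stands upright and centred on the pot stand's bars (horizontal distance between stand_center and burner_grate below 0.025 m and z of stand_center in the frame of burner_grate between 0.005 and 0.017 m and angle between stand_center's own z axis and vertical below 0.06 rad and horizontal distance between cup_center and stand_center below 0.012 m and z of cup_center in the frame of stand_center between 0.046 and 0.058 m and angle between cup_center's own x axis and vertical below 0.08 rad and contact force between cup and stand above 0.2 N), for 0.2 s.
At the end, for the whole second after the job is handed in: The pot stand lies flat on the grate within 25 mm of the free burner's centre, and the cup stands upright (mouth up, within 0.08 rad) on its bars within 12 mm of the stand's centre, both released and at rest (all of step 1 and horizontal distance between cup_center and stand_center below 0.012 m and z of cup_center in the frame of stand_center between 0.046 and 0.058 m and angle between cup_center's own x axis and vertical below 0.08 rad and contact force between the fingers and cup below 0.05 N and linear speed of each of cup, stand below 0.02 m/s); the robot touches nothing.
It fails at once if the cup is dropped or knocked: it moves faster than 0.5 m/s while not held (contact force between the fingers and cup below 0.05 N and linear speed of cup above 0.5 m/s).
It fails at once if the pot stand is dropped or knocked: it moves faster than 0.5 m/s while not held (contact force between the fingers and stand below 0.05 N and linear speed of stand above 0.5 m/s).
It fails at once if the griddle is shifted by more than 20 mm (distance of griddle from where it was at the start of the episode above 0.02 m).
It fails at once if another thing on the cart (lighter, spoon, shaker, mug) is shifted by more than 30 mm or tipped over (distance of any of lighter_center, spoon_handle, shaker_center, mug_center from where it was at the start of the episode above 0.03 m).
It also fails if it takes over 72 s, if anything falls off the work surface, if the arm or the gripper's body presses on something with over 40 N, if the wrist force passes 120 N, or if a joint passes its speed limit or range.

## Working session

There is one attempt and no reset: what is moved stays moved. The work goes in short steps, Python scripts to look and compute and a tool call to move; the robot and the scene stay as the last step left them, time stands still between calls to the robot, and variables do not carry over. Pictures are saved under pics/ and viewed, at most 10 in all, crops included, and the job is handed in when it is done.

Besides the shell and the picture viewer there is one more tool, called after ">>>" as name(argument=value, ...) on one line, values as JSON. apply_moves: Moves the arm, as the interface text tells. Its arguments: {"type":"object","properties":{"motion":{"type":"array"},"squeeze":{"type":"number"}},"required":["motion"]}

```bash
mkdir -p pics; cat > h.py <<'E'
import numpy as np,cv2
from bench import observe,capture,sign_off
def px2w(c,u,v,z):
    K=np.array([[c['fx'],0,c['cx']],[0,c['fy'],c['cy']],[0,0,1]],float)
    p=cv2.undistortPoints(np.array([[[u,v]]],float),K,np.array([c['k1'],0,0,0.]))[0,0]
    R=np.array(c['rotation'],float).reshape(3,3);P=np.array(c['position'],float)
    d=R@np.array([p[0],p[1],1]);return P+d*(z-P[2])/d[2]
E
python3 - <<'E'
from h import *
for n in('scene','top'):
    c=capture(n);cv2.imwrite(f'pics/{n}0.png',c['image']);print({k:v for k,v in c.items() if k!='image'})
print(observe())
E
```

```text
{'fx': 554.7098882789378, 'fy': 554.7098882789378, 'cx': 322.8212377335008, 'cy': 239.626717428493, 'k1': 0.0539596580590514, 'position': array([1086.98526124, -130.24122499, 1113.44172182]), 'rotation': array([ 0.71823725,  0.63560807, -0.18462402, -0.21459636])}
{'fx': 593.1531336915899, 'fy': 593.1531336915899, 'cx': 323.6977510233774, 'cy': 233.65337382856814, 'k1': -0.0398120883292693, 'position': array([ 357.53120226,  -36.43389525, 1510.64711976]), 'rotation': array([ 0.71501149, -0.69801544,  0.03197869, -0.02259159])}
{'t': 0.1, 'joint_positions': array([-1.29099811e+00,  1.50934426e-01,  1.43796677e+00, -1.69851175e-05,
        1.55383071e+00, -1.34003806e-01]), 'dq': array([-0.00131073, -0.00038192, -0.00278839,  0.00033873,  0.00011436,
        0.00134994]), 'tau': array([ 6.96181974e-03, -7.14377975e+01, -5.71796501e+01, -2.10678468e-05,
        7.23000223e-03,  3.71129738e-05]), 'ee_pos': array([ 231.11258738, -526.25095603,  230.73683775]), 'tcp_rot': array([ 9.78672043e-01,  2.05428110e-01, -4.99560556e-05, -5.67494410e-04]), 'force': array([-0.06557126,  0.25536286, -0.06398489]), 'ft_torque': array([-0.01171251,  0.055151  , -0.02667838]), 'gripper_force': 0.0, 'width': 0.9965234709519101}
```

View pics/top0.png

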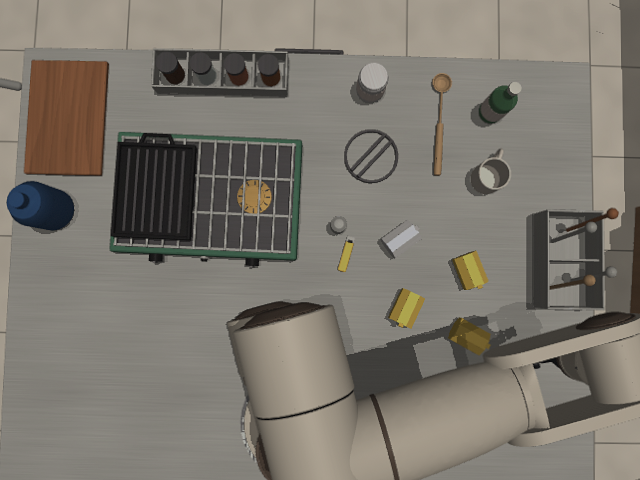

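View pics/scene0.png

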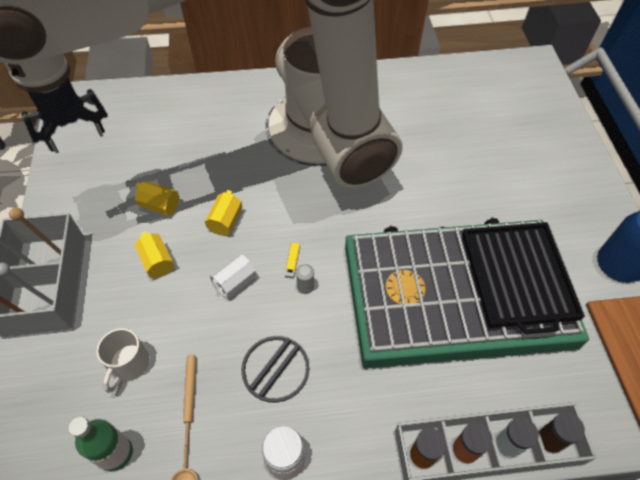

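The stand is near (371,156) in the top view and the bare-metal cup near (400,238). The free burner is the right-hand one, near (254,197). I'll enlarge these four regions.

```bash
sed -i 's/R=np.array(c\[.rotation.\],float).reshape(3,3)/R=Rotation.from_quat(c["rotation"]).as_matrix()/; 1a from scipy.spatial.transform import Rotation' h.py
python3 - <<'E'
import cv2,numpy as np
t=cv2.imread('pics/top0.png');s=cv2.imread('pics/scene0.png')
def cr(i,u,v,w,h,k):return cv2.resize(i[v:v+h,u:u+w],None,fx=k,fy=k,interpolation=cv2.INTER_CUBIC)
# stand 400x300 k5 : 80x60
a=np.hstack([cr(t,331,126,80,60,5),cr(t,375,215,50,37.5.__int__(),8)[:300]  if 0 else cr(t,365,210,80,60,5)])
b=np.hstack([cr(s,200,247,80,60,5),cr(t,214,167,80,60,5)])
cv2.imwrite('pics/m1.png',np.vstack([a,b]))
E
```

```text
(no output)
```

View pics/m1.png

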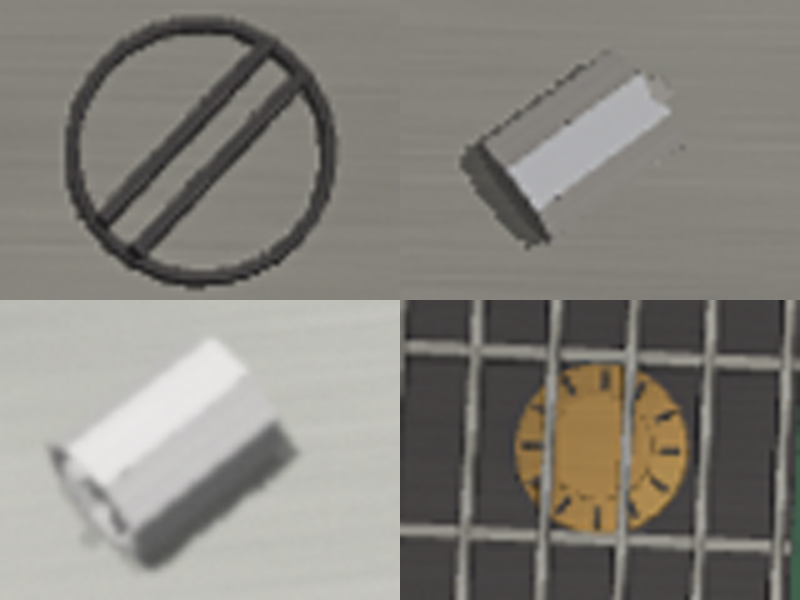

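```bash
python3 - <<'E'
from h import *
t=capture('top');s=capture('scene')
def tri(a,b):
    A=[];B=[]
    for c,p in((t,a),(s,b)):
        P=np.array(c['position']);d=px2w(c,*p,0)-P;d/=np.linalg.norm(d);M=np.eye(3)-np.outer(d,d);A.append(M);B.append(M@P)
    return np.linalg.lstsq(np.vstack(A),np.hstack(B),rcond=None)[0].round(1)
print('burner',tri((254.2,196.5),(406.3,287.2)),px2w(t,254.2,196.5,60),px2w(t,254.2,196.5,80))
print('stand',px2w(t,371.3,156.3,5),px2w(s,275.5,368.5,5),tri((371.3,156.3),(275.5,368.5)))
f=lambda x,y:(331+x/5,126+y/5)
b=[px2w(t,*f(*q),22)[:2] for q in((103,222),(268,45),(138,252),(300,85))];print('bars',np.round(b,1),np.mean(b,0),np.degrees(np.arctan2(*(b[1]-b[0])[::-1])),np.degrees(np.arctan2(*(b[3]-b[2])[::-1])))
g=lambda x,y:(365+(x-400)/5,210+y/5)
print('cup top flat',[px2w(t,*g(*q),60).round(1)[:2] for q in((515,165),(545,210),(640,75),(670,112))])
# grate/stove corners in top
print([px2w(t,u,v,80).round(0)[:2] for u,v in((118,133),(301,139),(297,259),(111,254))])
def cr(i,u,v,w,h,k):return cv2.resize(i[v:v+h,u:u+w],None,fx=k,fy=k,interpolation=cv2.INTER_CUBIC)
cv2.imwrite('pics/m2.png',np.hstack([cr(t['image'],375,213,50,50,8),cr(s['image'],204,250,50,50,8)]))
E
```

```text
burner [557.  120.5  67.1] [557.49943701 118.89008345  60.        ] [554.74248486 116.74863945  80.        ]
stand [ 677.16223569 -173.03469681    5.        ] [ 679.15630678 -169.18239541    5.        ] [ 677.9 -171.3    2.3]
bars [[ 635.8 -122. ]
 [ 729.8 -204.7]
 [ 620.9 -140.1]
 [ 709.4 -221.3]] [ 673.98336163 -172.0044572 ] -41.3608489906496 -42.559465023847864
cup top flat [array([ 450.8, -212.8]), array([ 429.1, -227.9]), array([ 496.8, -273.8]), array([ 478.8, -288.9])]
[array([704., 456.]), array([700.,   7.]), array([406.,   9.]), array([407., 458.])]
```

View pics/m2.png

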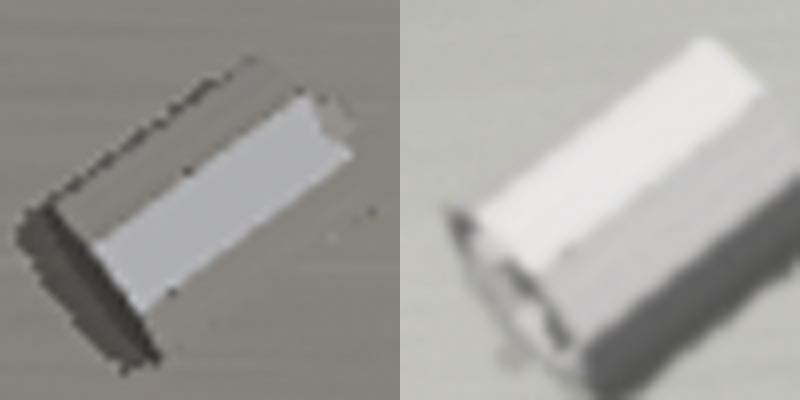

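```bash
cat >> h.py <<'E'
def go(x,y,z,yaw):
    "tool-frame shift and turn to bring the TCP to x,y,z with tool y at world angle yaw (mod 180)"
    o=observe();R=Rotation.from_quat(o['tcp_rot']).as_matrix()
    d=R.T@(np.array([x,y,z])-o['ee_pos']);a=np.degrees(np.arctan2(R[1,1],R[0,1]))
    print('t',round(o['t'],2),'pos',o['ee_pos'].round(1),'tooly',a.round(1),'w',round(o['width'],3),'F',o['force'].round(1),'grip',round(o['gripper_force'],1))
    print('  shift',d.round(1),'turn',round(-((yaw-a+180)%360-180),1), 'tilt',np.degrees(np.arccos(-R[2,2])).round(2))
E
python3 - <<'E'
from h import *
go(677,-171.5,200,48)
t=capture('top');s=capture('scene')
A=[];B=[]
for c,p in((t,(416.9,228)),(s,(218.4,294.4))):
    P=np.array(c['position']);d=px2w(c,*p,0)-P;d/=np.linalg.norm(d);M=np.eye(3)-np.outer(d,d);A.append(M);B.append(M@P)
x=np.linalg.lstsq(np.vstack(A),np.hstack(B),rcond=None);print(x[0],x[1])
E
```

```text
t 0.2 pos [ 231.1 -526.3  230.9] tooly -66.3 w 0.999 F [ 1.3 -0.5  0. ] grip 0.0
  shift [ 550.9 -145.6   31.1] turn -114.3 tilt 0.04
[ 494.46438335 -286.99889765    8.45785769] [55.6401259]
```

>>> apply_moves(motion=[[1, 25, -7, -10, -7], [1, 60, -16, -10, -14], [1, 98, -26, -10, -21], [1, 136, -36, -10, -28], [1, 174, -46, -10, -35], [1, 212, -56, -10, -42], [1, 250, -66, -10, -49], [1, 288, -76, -10, -56]])

```text
t: 0.97
ee_pos: [465.6, -339.5, 241.4]
tcp_rot: [0.766, 0.643, 0.0, 0.0]
force: [0.7, -1.3, 0.2]
width: 1.001
gripper_force: 0.0
```

```bash
python3 -c "
from h import *
go(677,-171.5,200,48)"
```

```text
t 0.97 pos [ 465.6 -339.5  241.4] tooly -9.9 w 1.001 F [ 0.7 -1.3  0.2] grip 0.0
  shift [202.  179.2  41.4] turn -57.9 tilt 0.01
```

>>> apply_moves(motion=[[1, 25, 22, 5, -8], [1, 50, 45, 10, -15], [1, 76, 67, 15, -22], [1, 101, 90, 20, -29], [1, 126, 112, 25, -36], [1, 152, 134, 30, -43], [1, 177, 157, 36, -50], [1, 202, 179, 41, -57]])

```text
t: 1.63
ee_pos: [677.7, -172.9, 199.7]
tcp_rot: [0.366, 0.931, 0.0, -0.0]
force: [0.3, -1.1, -0.4]
width: 1.001
gripper_force: 0.0
```

>>> apply_moves(motion=[[1, 0, 0, 20, -1], [1, 0, 0, 50, -1], [1, 0, 0, 85, -1], [1, 0, 0, 115, -1], [1, 0, 0, 130, -1], [1, 0, 0, 140, -1], [1, 0, 0, 140, -1]])

```text
t: 2.22
ee_pos: [675.7, -174.0, 58.1]
tcp_rot: [0.361, 0.933, 0.0, -0.002]
force: [0.9, -0.6, 0.3]
width: 1.0
gripper_force: 0.0
```

```bash
python3 -c "
from h import *
go(677,-171.5,4,48)
s=capture('scene')['image'];t=capture('top')['image']
r=lambda i,u,v:cv2.resize(i[v:v+150,u:u+100],None,fx=4,fy=4,interpolation=2)
cv2.imwrite('pics/a1.png',np.hstack([r(s,225,285),r(t,321,80)]))"
```

```text
t 2.22 pos [ 675.7 -174.    58.1] tooly 47.7 w 1.0 F [ 0.9 -0.6  0.3] grip 0.0
  shift [ 0.5  2.7 54.1] turn -0.3 tilt 0.18
```

View pics/a1.png

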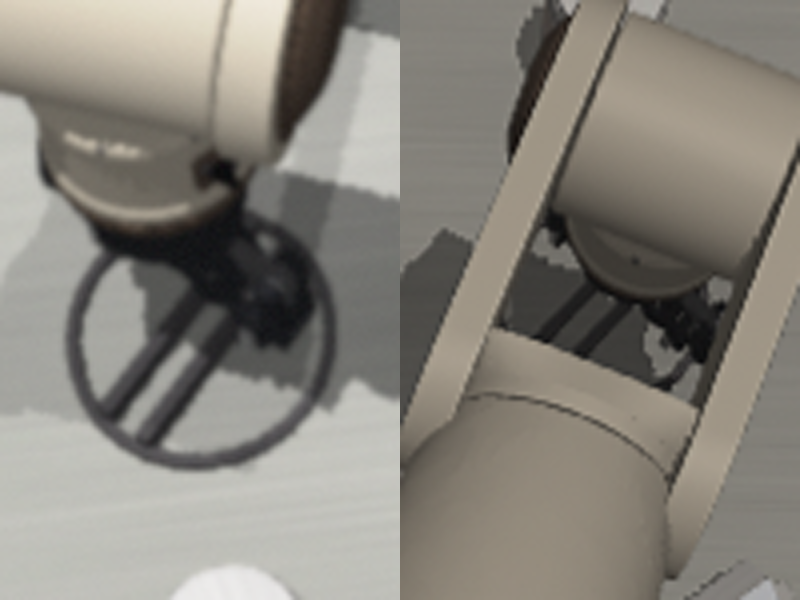

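>>> apply_moves(motion=[[0.7, 0.5, 2.5, 10, 0], [0.7, 0.5, 2.5, 20, 0], [0.7, 0.5, 2.5, 32, 0], [0.7, 0.5, 2.5, 42, 0], [0.7, 0.5, 2.5, 48, 0], [0.7, 0.5, 2.5, 52, 0], [0.7, 0.5, 2.5, 52, 0], [0.7, 0.5, 2.5, 52, 0]])

```text
t: 2.98
ee_pos: [677.9, -172.1, 8.3]
tcp_rot: [0.361, 0.933, 0.0, -0.0]
force: [-0.2, -0.7, -0.6]
width: 0.701
gripper_force: 0.0
```

>>> apply_moves(motion=[[0.5, 0, 0, 0, 0], [0.5, 0, 0, 0, 0], [0.3, 0, 0, 0, 0], [0.2, 0, 0, 0, 0], [0.1, 0, 0, 0, 0], [0.1, 0, 0, 0, 0], [0.1, 0, 0, 0, 0], [0.1, 0, 0, 0, 0]], squeeze=40)

```text
t: 3.65
ee_pos: [678.2, -172.2, 9.0]
tcp_rot: [0.361, 0.933, 0.0, 0.001]
force: [-1.1, -0.1, 5.9]
width: 0.361
gripper_force: 40.8
```

>>> apply_moves(motion=[[0.1, 0, 0, -4, 0], [0.1, 0, 0, -15, 0], [0.1, 0, 0, -40, 0], [0.1, 0, 0, -75, 0], [0.1, 0, 0, -110, 0], [0.1, 0, 0, -140, 0], [0.1, 0, 0, -150, 0], [0.1, 0, 0, -150, 0]])

```text
t: 4.32
ee_pos: [678.8, -172.4, 162.0]
tcp_rot: [0.361, 0.933, 0.0, 0.003]
force: [-0.3, 0.0, -2.7]
width: 0.361
gripper_force: 40.3
```

```bash
python3 -c "
from h import *
go(557,119.5,150,48)
"
```

```text
t 4.32 pos [ 678.8 -172.4  162. ] tooly 47.7 w 0.361 F [-0.3  0.  -2.7] grip 40.3
  shift [286.5 134.   11. ] turn -0.3 tilt 0.29
```

>>> apply_moves(motion=[[0.1, 15, 7, 0, 0], [0.1, 45, 21, 0, 0], [0.1, 80, 37, 0, 0], [0.1, 115, 54, 0, 0], [0.1, 150, 70, 0, 0], [0.1, 185, 87, 0, 0], [0.1, 218, 102, 0, 0], [0.1, 245, 114, 0, 0]])

```text
t: 4.98
ee_pos: [571.2, 79.3, 156.3]
tcp_rot: [0.36, 0.933, -0.0, -0.001]
force: [-0.8, 0.9, -2.5]
width: 0.363
gripper_force: 40.3
```

>>> apply_moves(motion=[[0.1, 20, 9, 0, 0], [0.1, 34, 16, 0, 0], [0.1, 41, 19, 0, 0], [0.1, 41, 19, 10, 0], [0.1, 41, 19, 25, 0], [0.1, 41, 19, 35, 0], [0.1, 41, 19, 35, 0], [0.1, 41, 19, 35, 0]])

```text
t: 5.65
ee_pos: [555.6, 117.9, 122.2]
tcp_rot: [0.361, 0.932, -0.0, -0.001]
force: [0.3, 0.0, -2.7]
width: 0.361
gripper_force: 40.2
```

```bash
python3 -c "
from h import *
go(557,119.5,91,48)
s=capture('scene')['image'];t=capture('top')['image']
r=lambda i,u,v:cv2.resize(i[v:v+150,u:u+100],None,fx=4,fy=4,interpolation=2)
cv2.imwrite('pics/a2.png',np.hstack([r(s,355,215),r(t,204,125)]))"
```

```text
t 5.65 pos [555.6 117.9 122.2] tooly 47.7 w 0.361 F [ 0.3  0.  -2.7] grip 40.2
  shift [-0.   2.2 31.2] turn -0.3 tilt 0.12
```

View pics/a2.png

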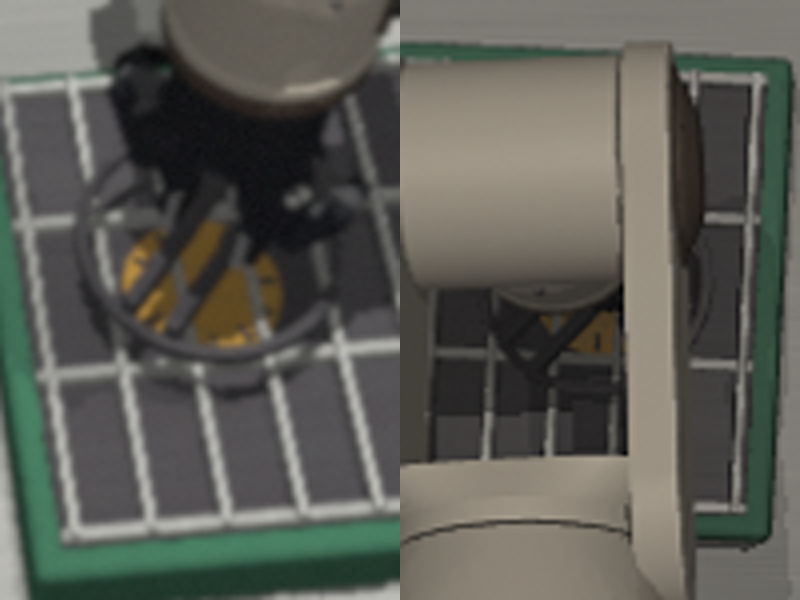

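>>> apply_moves(motion=[[0.1, 0, 2, 8, 0], [0.1, 0, 2, 16, 0], [0.1, 0, 2, 22, 0], [0.1, 0, 2, 26, 0], [0.1, 0, 2, 29, 0], [0.1, 0, 2, 31, 0], [0.1, 0, 2, 32, 0], [0.1, 0, 2, 32, 0]])

```text
t: 6.42
ee_pos: [557.1, 120.2, 91.3]
tcp_rot: [0.361, 0.933, 0.0, -0.0]
force: [-0.3, -0.3, -2.3]
width: 0.364
gripper_force: 40.3
```

>>> apply_moves(motion=[[0.1, 0, 0, 1, 0], [0.1, 0, 0, 2, 0], [0.1, 0, 0, 3, 0], [0.1, 0, 0, 3.5, 0], [0.1, 0, 0, 4, 0], [0.1, 0, 0, 4, 0]])

```text
t: 6.92
ee_pos: [557.3, 120.2, 89.0]
tcp_rot: [0.361, 0.933, 0.0, 0.001]
force: [-9.9, -0.6, 18.1]
width: 0.363
gripper_force: 42.7
```

>>> apply_moves(motion=[[0.1, 0, 0, -1, 0], [0.1, 0, 0, -1.5, 0], [0.42, 0, 0, -1.5, 0], [0.5, 0, 0, -1.5, 0], [0.6, 0, 0, -1.5, 0], [0.7, 0, 0, -1.5, 0], [0.7, 0, 0, -1.5, 0], [0.7, 0, 0, -1.5, 0]])

```text
t: 7.58
ee_pos: [557.1, 120.2, 88.8]
tcp_rot: [0.361, 0.933, 0.0, -0.0]
force: [-0.4, -0.5, -0.9]
width: 0.696
gripper_force: 0.0
```

>>> apply_moves(motion=[[0.7, 0, 0, -4, 0], [0.7, 0, 0, -15, 0], [0.7, 0, 0, -40, 0], [0.7, 0, 0, -70, 0], [0.7, 0, 0, -100, 0], [0.7, 0, 0, -120, 0], [1, 0, 0, -120, 0]])

```text
t: 8.17
ee_pos: [558.5, 120.4, 214.6]
tcp_rot: [0.361, 0.933, 0.002, 0.003]
force: [0.3, -0.6, 0.8]
width: 0.818
gripper_force: 0.0
```

```bash
python3 -c "
from h import *
go(477,-268,220,38)
"
```

```text
t 8.17 pos [558.5 120.4 214.6] tooly 47.7 w 0.818 F [ 0.3 -0.6  0.8] grip 0.0
  shift [-201.  -342.1   -6.2] turn 9.7 tilt 0.41
```

>>> apply_moves(motion=[[1, -10, -17, 0, 2], [1, -28, -48, 0, 4], [1, -48, -82, 0, 6], [1, -68, -116, 0, 8], [1, -88, -150, 0, 10], [1, -108, -184, 0, 10], [1, -128, -218, 0, 10], [1, -140, -238, 0, 10]])

```text
t: 8.83
ee_pos: [499.3, -153.1, 209.3]
tcp_rot: [0.441, 0.897, -0.0, 0.0]
force: [0.2, 0.4, -0.4]
width: 1.002
gripper_force: 0.0
```

```bash
python3 -c "
from h import *
go(482,-273.5,120,38)
"
```

```text
t 8.83 pos [ 499.3 -153.1  209.3] tooly 37.6 w 1.002 F [ 0.2  0.4 -0.4] grip 0.0
  shift [-84.7 -87.2  89.4] turn -0.4 tilt 0.04
```

>>> apply_moves(motion=[[1, -18, -19, 5, 0], [1, -42, -43, 15, 0], [1, -62, -64, 35, 0], [1, -78, -80, 55, 0], [1, -84, -87, 75, 0], [1, -84.5, -87, 87, 0], [1, -84.5, -87, 89, 0], [1, -84.5, -87, 89, 0]])

```text
t: 9.5
ee_pos: [483.4, -269.4, 119.8]
tcp_rot: [0.441, 0.898, 0.0, -0.0]
force: [-0.2, 0.4, 1.0]
width: 0.998
gripper_force: 0.0
```

```bash
python3 -c "
from h import *
go(482,-273.5,14,38)
s=capture('scene')['image'];t=capture('top')['image']
r=lambda i,u,v:cv2.resize(i[v:v+120,u:u+80],None,fx=5,fy=5,interpolation=2)
cv2.imwrite('pics/a3.png',np.hstack([r(s,190,215),r(t,365,180)]))"
```

```text
t 9.5 pos [ 483.4 -269.4  119.8] tooly 37.7 w 0.998 F [-0.2  0.4  1. ] grip 0.0
  shift [ -2.5  -3.6 105.8] turn -0.3 tilt 0.06
```

View pics/a3.png

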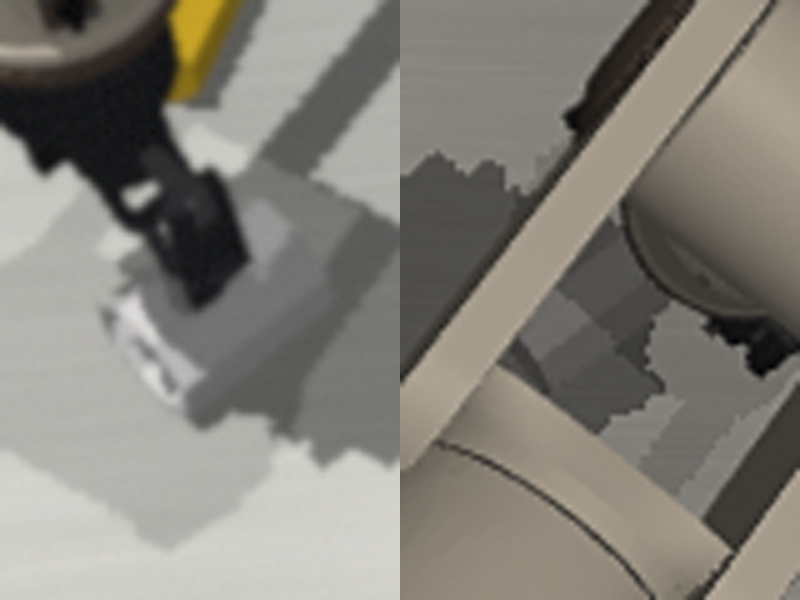

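>>> apply_moves(motion=[[1, -2, -3, 15, 0], [1, -2, -3, 35, 0], [1, -2, -3, 60, 0], [1, -2, -3, 85, 0], [1, -2, -3, 100, 0], [1, -2, -3, 108, 0], [1, -2, -3, 111, 0], [1, -2, -3, 111, 0]])

```text
t: 10.27
ee_pos: [482.7, -273.4, 9.5]
tcp_rot: [0.44, 0.898, -0.0, 0.0]
force: [0.7, -0.3, 0.4]
width: 0.998
gripper_force: 0.0
```

>>> apply_moves(motion=[[0.85, 0, 0, 0, 0], [0.75, 0, 0, 0, 0], [0.65, 0, 0, 0, 0], [0.6, 0, 0, 0, 0], [0.6, 0, 0, 0, 0], [0.6, 0, 0, 0, 0], [0.6, 0, 0, 0, 0]], squeeze=20)

```text
t: 10.85
ee_pos: [482.8, -273.8, 10.1]
tcp_rot: [0.441, 0.898, -0.0, 0.001]
force: [-0.7, 1.9, 7.4]
width: 0.704
gripper_force: 20.1
```

>>> apply_moves(motion=[[0.6, 1, 0, -3, 0], [0.6, 3, 0, -6, 0], [0.6, 5, 0, -9, 0], [0.6, 7, 0, -12, 0], [0.6, 9, 0, -15, 0], [0.6, 11, 0, -18, 0], [0.6, 14, 0, -21, 0], [0.6, 14, 0, -21, 0]])

```text
t: 11.52
ee_pos: [473.6, -262.2, 30.5]
tcp_rot: [0.441, 0.898, -0.0, 0.0]
force: [-0.1, -0.4, -1.4]
width: 0.701
gripper_force: 22.0
```

```bash
python3 -c "
from h import *
go(482,-273.5,14,38)
s=capture('scene')['image'];t=capture('top')['image']
r=lambda i,u,v:cv2.resize(i[v:v+120,u:u+80],None,fx=5,fy=5,interpolation=2)
cv2.imwrite('pics/a4.png',np.hstack([r(s,190,215),r(t,365,180)]))"
```

```text
t 11.52 pos [ 473.6 -262.2   30.5] tooly 37.7 w 0.701 F [-0.1 -0.4 -1.4] grip 22.0
  shift [-14.1  -0.2  16.5] turn -0.3 tilt 0.03
```

View pics/a4.png

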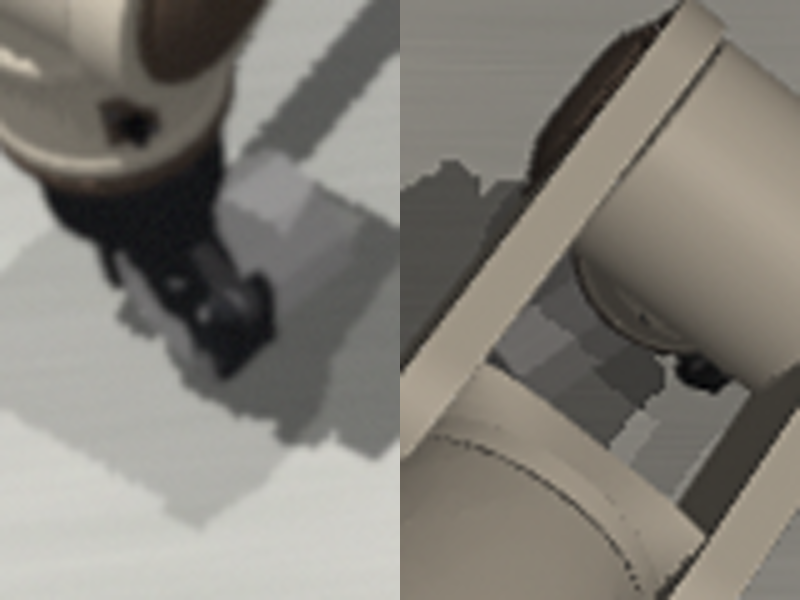

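>>> apply_moves(motion=[[0.69, 0, 0, 8, 0], [0.69, 0, 0, 15, 0], [0.69, 0, 0, 15, 0], [0.69, 0, 0, 15, 0]], squeeze=20)

```text
t: 11.95
ee_pos: [473.2, -262.2, 13.8]
tcp_rot: [0.441, 0.898, 0.0, -0.001]
force: [-0.4, 0.2, -1.4]
width: 0.702
gripper_force: 22.2
```

>>> apply_moves(motion=[[0.7, 0, 0, 0, 0], [0.7, 0, 0, 0, 0]])

```text
t: 12.12
ee_pos: [473.7, -262.5, 14.9]
tcp_rot: [0.441, 0.898, 0.0, 0.0]
force: [0.4, -0.2, -1.4]
width: 0.703
gripper_force: 22.2
```

>>> apply_moves(motion=[[0.703, 0, 0, 0, 0], [0.703, 0, 0, 0, 0]])

```text
t: 12.28
ee_pos: [473.8, -262.5, 15.0]
tcp_rot: [0.441, 0.898, 0.0, 0.0]
force: [0.2, 0.5, -1.2]
width: 0.704
gripper_force: 13.8
```

>>> apply_moves(motion=[[0.706, 0, 0, 0, 0], [0.706, 0, 0, 0, 0]])

```text
t: 12.45
ee_pos: [473.8, -262.5, 15.0]
tcp_rot: [0.441, 0.898, 0.0, 0.0]
force: [0.6, 0.4, -0.5]
width: 0.705
gripper_force: 0.1
```

>>> apply_moves(motion=[[0.705, 0, 0, 0, 0], [0.705, 0, 0, 0, 0]])

```text
t: 12.62
ee_pos: [473.7, -262.5, 14.9]
tcp_rot: [0.441, 0.898, 0.0, 0.0]
force: [0.5, 0.3, 1.5]
width: 0.708
gripper_force: 1.2
```

>>> apply_moves(motion=[[0.705, 0.5, 0, -1, 0], [0.705, 1, 0, -2, 0], [0.705, 1.5, 0, -3, 0], [0.705, 2, 0, -4, 0], [0.705, 2.5, 0, -5, 0], [0.705, 3, 0, -6, 0]])

```text
t: 13.12
ee_pos: [471.8, -260.0, 20.9]
tcp_rot: [0.441, 0.898, 0.0, -0.0]
force: [0.1, 0.2, -1.8]
width: 0.708
gripper_force: 0.8
```

>>> apply_moves(motion=[[0.704, 1, 0, -2, 0], [0.704, 2, 0, -4, 0], [0.704, 3, 0, -6, 0], [0.704, 4, 0, -8, 0], [0.704, 5, 0, -10, 0], [0.704, 5, 0, -10, 0]])

```text
t: 13.62
ee_pos: [468.8, -256.1, 31.3]
tcp_rot: [0.441, 0.898, -0.0, 0.0]
force: [-0.0, 0.6, 0.6]
width: 0.706
gripper_force: 0.1
```

```bash
cat >> h.py <<'E'
def avg(n=8):
    F=[]
    for i in range(n):
        c=capture('scene');o=observe();F.append(np.r_[o['force'],o['ft_torque'],o['gripper_force'],o['width']])
    print(np.mean(F,0).round(3),(np.std(F,0)/n**.5).round(3));return c
E
python3 -c "
from h import *
avg()"
```

```text
[ 0.038 -0.174  0.239 -0.022  0.012 -0.006  0.006  0.705] [0.239 0.191 0.218 0.005 0.003 0.005 0.002 0.001]
```

>>> apply_moves(motion=[[0.76, 0, 0, 0, 0], [0.8, -3, 0, 4, 0], [0.8, -7, 0, 10, 0], [0.8, -10, 0, 16, 0], [0.8, -10, 0, 21, 0], [0.8, -10, 0, 22, 0], [0.7, -10, 0, 22, 0], [0.6, -10, 0, 22, 0]], squeeze=20)

```text
t: 14.68
ee_pos: [474.8, -263.9, 8.6]
tcp_rot: [0.441, 0.898, 0.0, -0.0]
force: [-0.2, 0.4, -1.3]
width: 0.705
gripper_force: 22.3
```

>>> apply_moves(motion=[[0.69, 0, 0, 0, 0], [0.69, 0, 0, 0, 0], [0.69, 0, 0, -4, 0], [0.69, 0, 0, -8, 0], [0.69, 0, 0, -12, 0], [0.69, 0, 0, -14, 0], [0.7, 0, 0, -14, 0], [0.7, 0, 0, -14, 0]])

```text
t: 15.35
ee_pos: [474.9, -264.1, 23.0]
tcp_rot: [0.441, 0.898, 0.0, 0.0]
force: [0.3, 0.2, -1.4]
width: 0.705
gripper_force: 13.1
```

```bash
python3 -c "
from h import *
go(0,0,0,0);avg()"
```

```text
t 15.35 pos [ 474.9 -264.1   23. ] tooly 37.7 w 0.705 F [ 0.3  0.2 -1.4] grip 13.1
  shift [ 499.4 -214.2   22.8] turn 37.7 tilt 0.02
[ 1.0000e-01 -6.4000e-02 -1.5090e+00 -4.7000e-02 -3.4000e-02 -5.0000e-03
  1.3095e+01  6.9900e-01] [0.123 0.241 0.191 0.012 0.011 0.013 0.    0.001]
```

>>> apply_moves(motion=[[0.701, 0, 0, 2, 0], [0.701, 0, 0, 4, 0], [0.701, 0, 0, 4, 0]])

```text
t: 16.0
ee_pos: [474.7, -263.9, 18.3]
tcp_rot: [0.441, 0.898, 0.0, -0.0]
force: [0.2, -0.7, -1.4]
width: 0.7
gripper_force: 8.4
```

>>> apply_moves(motion=[[0.7015, 0, 0, 0, 0], [0.7015, 0, 0, 0, 0], [0.7015, 0, 0, 0, 0]])

```text
t: 16.25
ee_pos: [474.9, -264.1, 18.9]
tcp_rot: [0.441, 0.898, 0.0, 0.0]
force: [0.5, 0.1, -0.3]
width: 0.704
gripper_force: 6.2
```

```bash
python3 -c "
from h import *
avg()"
```

```text
[-0.196 -0.068 -1.556 -0.074 -0.033  0.013  6.217  0.702] [0.164 0.116 0.127 0.009 0.009 0.01  0.    0.001]
```

>>> apply_moves(motion=[[0.7018, 0, 0, 0, 0], [0.702, 0, 0, 0, 0], [0.702, 0, 0, 0, 0], [0.702, 0, 0, 0, 0]])

```text
t: 16.98
ee_pos: [474.9, -264.0, 18.8]
tcp_rot: [0.441, 0.898, 0.0, -0.0]
force: [-0.8, -0.7, -0.6]
width: 0.701
gripper_force: 2.8
```

```bash
python3 -c "
from h import *
avg(6)"
```

```text
[ 0.128 -0.071 -0.313  0.026  0.04   0.015  2.787  0.701] [0.193 0.254 0.13  0.008 0.01  0.005 0.001 0.001]
```

>>> apply_moves(motion=[[0.7022, 0, 0, 0, 0], [0.7022, 0, 0, 0, 0], [0.7022, 0, 0, 0, 0]])

```text
t: 17.53
ee_pos: [474.9, -264.0, 18.8]
tcp_rot: [0.441, 0.898, 0.0, -0.0]
force: [0.4, -0.4, -0.2]
width: 0.7
gripper_force: 1.8
```

```bash
python3 -c "
from h import *
avg(6)"
```

```text
[ 0.102 -0.12  -0.781 -0.002 -0.023  0.018  1.803  0.7  ] [0.189 0.189 0.094 0.012 0.009 0.009 0.    0.001]
```

>>> apply_moves(motion=[[0.702, 0, 0, 0, 0], [0.702, 2, 0, -2, 0], [0.702, 4, 0, -4, 0], [0.702, 6, 0, -7, 0], [0.702, 8, 0, -9, 0], [0.702, 10, 0, -11, 0], [0.702, 12, 0, -13, 0], [0.702, 13, 0, -15, 0]])

```text
t: 18.5
ee_pos: [466.7, -253.4, 34.0]
tcp_rot: [0.441, 0.898, 0.0, -0.0]
force: [0.3, -0.1, -1.4]
width: 0.698
gripper_force: 1.7
```

```bash
python3 -c "
from h import *
avg(6)"
```

```text
[ 0.461  0.066  0.095 -0.039 -0.039  0.017  1.806  0.701] [0.15  0.211 0.21  0.011 0.017 0.012 0.026 0.   ]
```

>>> apply_moves(motion=[[0.69, 0, 0, 0, 0], [0.68, 0, 0, 0, 0], [0.68, 0, 0, 0, 0], [0.68, 0, 0, -3, 0], [0.68, 0, 0, -6, 0], [0.68, 0, 0, -9, 0], [0.68, 0, 0, -9, 0]], squeeze=20)

```text
t: 19.38
ee_pos: [467.1, -253.9, 43.5]
tcp_rot: [0.441, 0.898, -0.0, 0.0]
force: [1.1, -0.5, -0.8]
width: 0.699
gripper_force: 22.4
```

```bash
python3 -c "
from h import *
s=avg(6)['image'];t=capture('top')['image']
r=lambda i,u,v:cv2.resize(i[v:v+120,u:u+80],None,fx=5,fy=5,interpolation=2)
cv2.imwrite('pics/a5.png',np.hstack([r(s,190,205),r(t,365,190)]))"
```

```text
[-1.6200e-01  4.5000e-02 -1.3960e+00 -3.4000e-02 -2.5000e-02  8.0000e-03
  2.2402e+01  6.9800e-01] [0.259 0.204 0.217 0.013 0.013 0.017 0.    0.001]
```

View pics/a5.png

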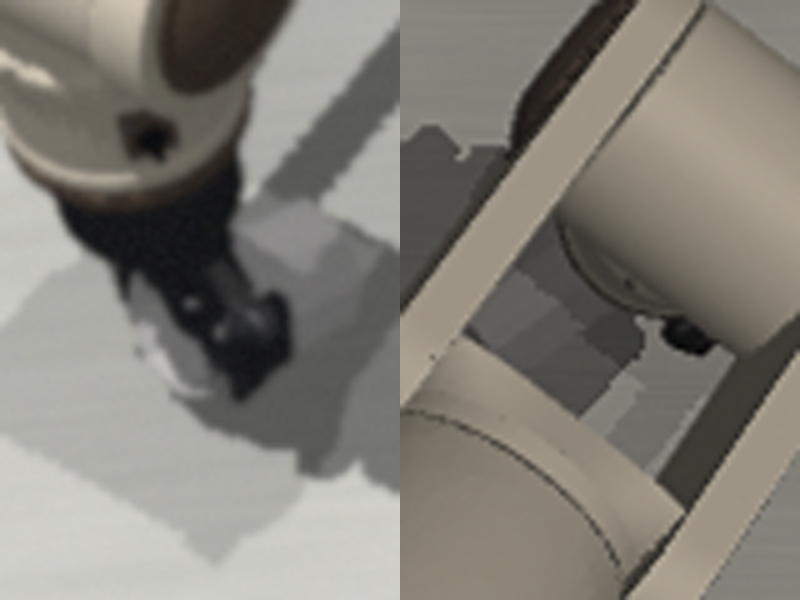

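>>> apply_moves(motion=[[0.7, 0, 0, 4, 0], [0.701, 0, 0, 6, 0], [0.7015, 0, 0, 6, 0], [0.7018, 0, 0, 6, 0], [0.702, 3, 0, 5, 0], [0.702, 6, 0, 3, 0], [0.702, 9, 0, 1, 0], [0.702, 12, 0, -1, 0]])

```text
t: 20.4
ee_pos: [459.5, -244.0, 44.2]
tcp_rot: [0.441, 0.898, 0.0, 0.0]
force: [0.3, -0.4, 0.2]
width: 0.705
gripper_force: 2.6
```

```bash
python3 -c "
from h import *
avg(5)"
```

```text
[ 0.22   0.232  0.201  0.033 -0.004 -0.016  2.664  0.702] [0.155 0.277 0.244 0.014 0.018 0.011 0.022 0.   ]
```

>>> apply_moves(motion=[[0.702, 3, 0, -1, 0], [0.702, 6, 0, -2, 0], [0.702, 9, 0, -3, 0], [0.702, 12, 0, -4, 0], [0.702, 15, 0, -5, 0], [0.702, 18, 0, -6, 0], [0.702, 21, 0, -6, 0], [0.702, 24, 0, -6, 0]])

```text
t: 21.32
ee_pos: [444.8, -225.1, 50.0]
tcp_rot: [0.441, 0.898, -0.0, 0.0]
force: [0.9, -1.8, 4.1]
width: 0.704
gripper_force: 3.2
```

```bash
python3 -c "
from h import *
avg(5)"
```

```text
[ 4.110e-01 -3.390e-01  2.387e+00 -7.300e-02  1.500e-02 -2.000e-03
  3.078e+00  7.010e-01] [0.241 0.209 0.278 0.02  0.013 0.012 0.025 0.001]
```

>>> apply_moves(motion=[[0.702, 4, 0, -2, 0], [0.702, 8, 0, -2, 0], [0.702, 13, 0, -2, 0], [0.702, 18, 0, -2, 0], [0.702, 23, 0, -1, 0], [0.702, 28, 0, 0, 0], [0.702, 32, 0, 1, 0], [0.702, 36, 0, 3, 0]])

```text
t: 22.23
ee_pos: [422.6, -196.4, 46.8]
tcp_rot: [0.441, 0.898, 0.0, 0.0]
force: [-1.8, -0.8, 4.9]
width: 0.704
gripper_force: 4.0
```

```bash
python3 -c "
from h import *
avg(5);go(0,0,0,0)"
```

```text
[-0.567  0.169  0.905  0.05   0.08   0.007  3.518  0.701] [0.161 0.267 0.802 0.018 0.044 0.016 0.102 0.001]
t 22.48 pos [ 422.8 -196.7   46.6] tooly 37.7 w 0.701 F [ 0.  -0.5 -0.9] grip 3.3
  shift [ 414.2 -214.2   46.8] turn 37.7 tilt 0.03
```

>>> apply_moves(motion=[[0.702, 0, 0, 1, 0], [0.702, 0, 0, 2, 0], [0.702, 0, 0, 3, 0], [0.702, 0, 0, 4, 0], [0.702, 0, 0, 4, 0]])

```text
t: 22.9
ee_pos: [423.0, -196.9, 42.8]
tcp_rot: [0.441, 0.898, 0.0, 0.0]
force: [-0.3, -0.1, 3.5]
width: 0.701
gripper_force: 4.0
```

```bash
python3 -c "
from h import *
avg(5)"
```

```text
[-0.172 -0.345  1.94  -0.074  0.013 -0.005  3.861  0.703] [0.175 0.325 0.168 0.022 0.016 0.014 0.014 0.001]
```

>>> apply_moves(motion=[[0.705, 0, 0, 0, 0], [0.71, 0, 0, 0, 0], [0.73, 0, 0, 0, 0], [0.77, 0, 0, 0, 0], [0.85, 0, 0, 0, 0], [1, 0, 0, 0, 0], [1, 0, 0, 0, 0], [1, 0, 0, -5, 0]])

```text
t: 23.82
ee_pos: [422.5, -196.5, 47.2]
tcp_rot: [0.441, 0.898, 0.0, -0.001]
force: [-0.5, -0.2, -0.0]
width: 1.002
gripper_force: 0.0
```

>>> apply_moves(motion=[[1, 0, 0, -15, 0], [1, 0, 0, -40, 0], [1, 0, 0, -75, 0], [1, 0, -30, -110, 0], [1, 0, -70, -115, 0], [1, 0, -110, -115, 0], [1, 0, -150, -115, 0], [1, 0, -180, -115, 0]])

```text
t: 24.48
ee_pos: [278.4, -308.0, 163.6]
tcp_rot: [0.441, 0.898, -0.001, 0.0]
force: [0.3, -0.3, -0.3]
width: 1.002
gripper_force: 0.0
```

```bash
python3 -c "
from h import *
go(0,0,0,0)
s=capture('scene')['image'];t=capture('top')['image']
r=lambda i,u,v:cv2.resize(i[v:v+60,u:u+80],None,fx=5,fy=5,interpolation=2)
cv2.imwrite('pics/a6.png',np.vstack([np.hstack([r(s,215,195),r(t,350,215)]),np.hstack([r(s,365,257),r(t,214,167)])]))"
```

```text
t 24.48 pos [ 278.4 -308.   163.6] tooly 37.7 w 1.002 F [ 0.3 -0.3 -0.3] grip 0.0
  shift [414.1 -31.8 163.1] turn 37.7 tilt 0.08
```

View pics/a6.png

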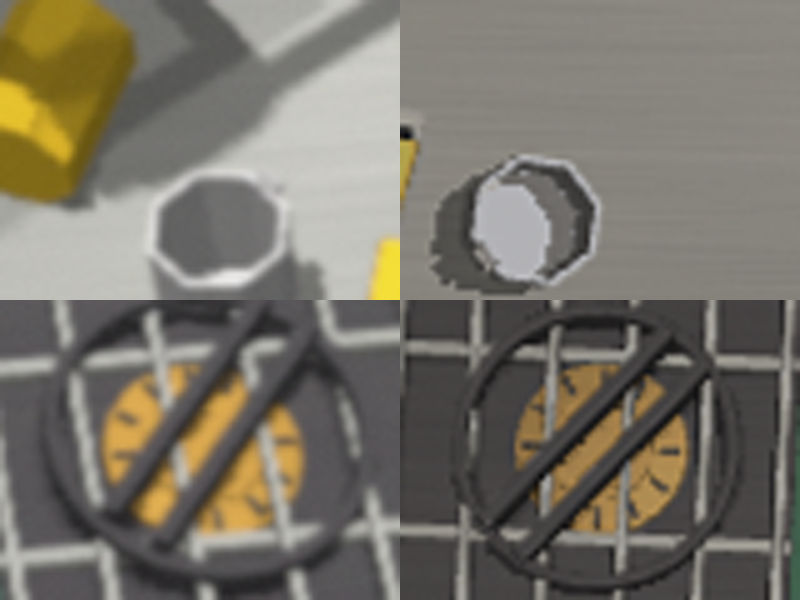

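```bash
python3 -c "
from h import *
t=capture('top');s=capture('scene')
print('cup',px2w(t,377.2,258.9,82),px2w(s,258.6,240.8,82))
print('stand',px2w(t,253.6,197,90),px2w(t,253.5,196,102))
f=lambda x,y:(365+x/5,257+(y-300)/5)
print(px2w(s,*f((115+257+165+305)/4,(512+310+545+335)/4),102),px2w(s,*f((40+370)/2,(300+592)/2),90))
c=px2w(t,377.2,258.9,82)
go(c[0],c[1],150,37.7)"
```

```text
cup [ 410.37409503 -184.57545857   82.        ] [ 412.34245068 -181.02359763   82.        ]
stand [552.1129767  117.08352685  90.        ] [552.87308119 116.10574076 102.        ]
[563.52358787 118.51870001 102.        ] [566.55778383 117.19254284  90.        ]
t 24.68 pos [ 280.1 -307.3  163.2] tooly 37.6 w 1.001 F [0.  0.6 0.8] grip 0.0
  shift [ 17.8 178.1  13.2] turn -0.1 tilt 0.02
```

```bash
cat >> h.py <<'E'
def proj(c,X):
    R=Rotation.from_quat(c['rotation']).as_matrix().T;K=np.array([[c['fx'],0,c['cx']],[0,c['fy'],c['cy']],[0,0,1]])
    return cv2.projectPoints(np.asarray(X,float),cv2.Rodrigues(R)[0],-R@np.array(c['position'],float),K,np.array([c['k1'],0,0,0.]))[0][:,0].astype(np.float32)
def fit(c,X,x0,sgn,rng=14,st=0.5):
    g=cv2.cvtColor(c['image'],6).astype(np.float32);best=[]
    for dx in np.arange(-rng,rng+.1,st):
        for dy in np.arange(-rng,rng+.1,st):
            p=proj(c,X+np.array([x0[0]+dx,x0[1]+dy,0]));v=cv2.remap(g,p[:,:1],p[:,1:],1).mean()*sgn
            best.append((v,x0[0]+dx,x0[1]+dy))
    return max(best)
th=np.linspace(0,2*np.pi,240,endpoint=False)
RING=np.c_[66.5*np.cos(th),66.5*np.sin(th),0*th+90]
def OCT(yaw,z=82):
    r=28.5/np.cos((th-np.radians(yaw)+np.pi/8)%(np.pi/4)-np.pi/8);return np.c_[r*np.cos(th),r*np.sin(th),0*th+z]
E
python3 - <<'E'
from h import *
for n in('top','scene'):
    c=capture(n)
    print(n,'ring',fit(c,RING,(555,119),-1),'\n cup',[fit(c,OCT(a),(411,-183),1,8) for a in(37.7,27,15)])
E
```

```text
top ring (np.float32(-52.87696), np.float64(551.5), np.float64(117.5)) 
 cup [(np.float32(163.83661), np.float64(412.0), np.float64(-185.0)), (np.float32(159.87057), np.float64(412.0), np.float64(-185.5)), (np.float32(155.80228), np.float64(412.5), np.float64(-186.0))]
scene ring (np.float32(-67.27618), np.float64(562.0), np.float64(117.5)) 
 cup [(np.float32(197.73187), np.float64(409.5), np.float64(-182.5)), (np.float32(194.67694), np.float64(409.0), np.float64(-182.5)), (np.float32(192.53386), np.float64(409.0), np.float64(-182.5))]
```

```bash
python3 -c "
from h import *
go(411,-183.8,165,37.7)"
```

```text
t 24.78 pos [ 281.  -306.5  163. ] tooly 37.7 w 0.998 F [-0.2  0.5  0.1] grip 0.0
  shift [ 17.5 177.9  -2. ] turn 0.0 tilt 0.02
```

>>> apply_moves(motion=[[1, 2, 20, 0, 0], [1, 6, 55, 0, 0], [1, 10, 95, 0, 0], [1, 14, 135, 0, 0], [1, 17, 165, 0, 0], [1, 17.5, 178, 0, 0], [1, 17.5, 178, 0, 0], [1, 17.5, 178, 0, 0]])

```text
t: 25.45
ee_pos: [411.3, -182.7, 162.6]
tcp_rot: [0.439, 0.898, 0.0, -0.0]
force: [-0.1, 0.1, -0.6]
width: 1.006
gripper_force: 0.0
```

```bash
python3 -c "
from h import *
go(411,-183.8,45,37.7)"
```

```text
t 25.45 pos [ 411.3 -182.7  162.6] tooly 37.9 w 1.006 F [-0.1  0.1 -0.6] grip 0.0
  shift [ -0.7  -0.9 117.6] turn 0.2 tilt 0.04
```

>>> apply_moves(motion=[[1, 0, -0.5, 20, 0], [1, 0, -0.5, 50, 0], [1, 0, -0.5, 80, 0], [1, 0, -0.5, 100, 0], [1, 0, -0.5, 112, 0], [1, 0, -0.5, 117, 0], [0.9, 0, -0.5, 117, 0], [0.8, 0, -0.5, 117, 0]])

```text
t: 26.12
ee_pos: [410.3, -184.8, 46.4]
tcp_rot: [0.441, 0.898, -0.0, 0.0]
force: [0.0, -0.1, 0.2]
width: 0.805
gripper_force: 0.0
```

>>> apply_moves(motion=[[0.75, 0, 0, 0, 0], [0.72, 0, 0, 0, 0], [0.7, 0, 0, 0, 0], [0.65, 0, 0, 0, 0], [0.6, 0, 0, 0, 0], [0.6, 0, 0, 0, 0], [0.6, 0, 0, 0, 0]], squeeze=25)

```text
t: 26.7
ee_pos: [410.7, -184.7, 46.8]
tcp_rot: [0.441, 0.898, -0.0, 0.001]
force: [-0.5, 1.2, 9.5]
width: 0.697
gripper_force: 25.8
```

>>> apply_moves(motion=[[0.6, 0, 0, -4, 0], [0.6, 0, 0, -15, 0], [0.6, 0, 0, -40, 0], [0.6, 0, 0, -75, 0], [0.6, 0, 0, -110, 0], [0.6, 0, 0, -140, 0], [0.6, 0, 0, -150, 0], [0.6, 0, 0, -150, 0]])

```text
t: 27.37
ee_pos: [411.0, -185.0, 198.4]
tcp_rot: [0.441, 0.898, -0.0, 0.002]
force: [0.9, 0.0, -1.4]
width: 0.7
gripper_force: 28.2
```

```bash
python3 -c "
from h import *
go(556.5,119.3,190,37.7);avg(3)"
```

```text
t 27.37 pos [ 411.  -185.   198.4] tooly 37.7 w 0.7 F [ 0.9  0.  -1.4] grip 28.2
  shift [151.7 301.3   8.2] turn 0.0 tilt 0.25
[-3.4100e-01  3.7400e-01 -2.0280e+00  1.7000e-02  9.0000e-03 -9.0000e-03
  2.8236e+01  6.9600e-01] [0.162 0.107 0.076 0.005 0.009 0.011 0.003 0.001]
```

>>> apply_moves(motion=[[0.6, 7, 14, 0, 0], [0.6, 20, 40, 0, 0], [0.6, 35, 70, 0, 0], [0.6, 50, 100, 0, 0], [0.6, 66, 130, 0, 0], [0.6, 81, 161, 0, 0], [0.6, 96, 191, 0, 0], [0.6, 111, 220, 0, 0]])

```text
t: 28.18
ee_pos: [516.2, 39.7, 193.8]
tcp_rot: [0.441, 0.898, -0.001, -0.001]
force: [1.3, -0.8, -1.7]
width: 0.695
gripper_force: 28.2
```

>>> apply_moves(motion=[[0.6, 13, 26, 0, 0], [0.6, 25, 50, 0, 0], [0.6, 34, 67, 0, 0], [0.6, 39, 77, 0, 0], [0.6, 41, 81, 0, 0], [0.6, 41, 81, 0, 0], [0.6, 41, 81, 0, 0]])

```text
t: 28.77
ee_pos: [555.0, 119.1, 195.2]
tcp_rot: [0.441, 0.898, -0.0, -0.0]
force: [0.1, -1.3, -1.6]
width: 0.698
gripper_force: 28.2
```

```bash
python3 -c "
from h import *
avg(3);go(556.5,119.3,160,37.7)"
```

```text
[ 3.1600e-01 -5.0000e-03 -1.3620e+00 -1.7000e-02 -1.8000e-02  9.0000e-03
  2.8171e+01  7.0000e-01] [0.183 0.226 0.234 0.011 0.003 0.01  0.    0.001]
t 28.92 pos [555.2 118.9 195.9] tooly 37.6 w 0.698 F [ 0.7  0.1 -1.3] grip 28.2
  shift [-0.5  1.3 35.9] turn -0.1 tilt 0.0
```

Contact is expected at TCP z ≈ 148.5, so I'll lower the cup gently.

>>> apply_moves(motion=[[0.6, 0, 1, 8, 0], [0.6, 0, 1, 18, 0], [0.6, 0, 1, 28, 0], [0.6, 0, 1, 36, 0], [0.6, 0, 1, 41, 0], [0.6, 0, 1, 43, 0], [0.6, 0, 1, 44, 0], [0.6, 0, 1, 44, 0]])

```text
t: 29.58
ee_pos: [556.2, 120.5, 151.8]
tcp_rot: [0.441, 0.898, 0.0, -0.0]
force: [0.3, 0.3, -1.8]
width: 0.698
gripper_force: 28.2
```

>>> apply_moves(motion=[[0.6, 0, 0, 1, 0], [0.6, 0, 0, 1.5, 0], [0.6, 0, 0, 2, 0], [0.6, 0, 0, 2.5, 0], [0.6, 0, 0, 2.5, 0]])

```text
t: 30.0
ee_pos: [556.2, 120.5, 149.3]
tcp_rot: [0.441, 0.898, 0.0, -0.0]
force: [-0.6, 0.4, -1.9]
width: 0.698
gripper_force: 28.2
```

>>> apply_moves(motion=[[0.6, 0, 0, 0.5, 0], [0.6, 0, 0, 1, 0], [0.6, 0, 0, 1.5, 0], [0.6, 0, 0, 1.5, 0]])

```text
t: 30.33
ee_pos: [556.2, 120.5, 148.8]
tcp_rot: [0.441, 0.898, 0.0, 0.0]
force: [-4.3, -1.3, 10.8]
width: 0.699
gripper_force: 29.5
```

>>> apply_moves(motion=[[0.69, 0, 0, -0.5, 0], [0.7, 0, 0, -0.7, 0], [0.703, 0, 0, -0.7, 0], [0.71, 0, 0, -0.7, 0], [0.73, 0, 0, -0.7, 0], [0.78, 0, 0, -0.7, 0], [0.9, 0, 0, -0.7, 0], [1, 0, 0, -0.7, 0]])

```text
t: 31.0
ee_pos: [556.2, 120.5, 148.5]
tcp_rot: [0.441, 0.898, 0.0, -0.0]
force: [0.1, -0.1, -0.8]
width: 0.992
gripper_force: 0.0
```

>>> apply_moves(motion=[[1, 0, 0, -2, 0], [1, 0, 0, -10, 0], [1, 0, 0, -30, 0], [1, 0, 0, -60, 0], [1, 0, 0, -95, 0], [1, -10, -30, -110, 0], [1, -20, -65, -110, 0], [1, -30, -100, -110, 0]])

```text
t: 31.67
ee_pos: [494.9, 35.1, 260.1]
tcp_rot: [0.44, 0.898, 0.0, 0.001]
force: [0.1, -0.0, 0.4]
width: 0.997
gripper_force: 0.0
```

>>> apply_moves(motion=[[1, -10, -40, 0, 0], [1, -20, -80, 0, 0], [1, -30, -120, 0, 0], [1, -40, -160, 0, 0], [1, -40, -200, 0, 0], [1, -40, -240, 0, 0], [1, -40, -240, 0, 0]])

```text
t: 32.25
ee_pos: [326.0, -146.3, 259.5]
tcp_rot: [0.443, 0.896, -0.001, 0.001]
force: [0.5, 0.2, 0.4]
width: 1.005
gripper_force: 0.0
```

```bash
python3 - <<'E'
from h import *
go(0,0,0,0)
for n in('top','scene'):
    c=capture(n);cv2.imwrite(f'pics/f_{n}.png',c['image'])
    print(n,[fit(c,OCT(37.7,184),(556,120),1,16)],[fit(c,RING,(556,118),-1,10)])
E
```

```text
t 32.25 pos [ 326.  -146.3  259.5] tooly 37.4 w 1.005 F [0.5 0.2 0.4] grip 0.0
  shift [ 314.6 -170.   259.1] turn 37.4 tilt 0.13
top [(np.float32(154.36899), np.float64(555.5), np.float64(120.5))] [(np.float32(-51.214184), np.float64(551.5), np.float64(117.5))]
scene [(np.float32(188.93141), np.float64(553.5), np.float64(122.5))] [(np.float32(-76.24941), np.float64(562.5), np.float64(117.5))]
```

```bash
python3 - <<'E'
from h import *
def sc(c,g,x,y):
    def m(r):
        p=proj(c,np.c_[r*np.cos(th)+x,r*np.sin(th)+y,0*th+90]);return cv2.remap(g,p[:,:1],p[:,1:],1)[:,0]
    a=m(66.5);b=np.minimum(m(59),m(74));return np.clip(b-a,-10,25).mean()
for n in('top','scene'):
    c=capture(n);g=cv2.cvtColor(c['image'],6).astype(np.float32)
    r=sorted([(sc(c,g,x,y),x,y) for x in np.arange(540,573) for y in np.arange(106,133)])[::-1][:4];print(n,np.round(r,1).tolist())
E
```

```text
top [[9.6, 551.0, 118.0], [9.5, 551.0, 117.0], [9.4, 551.0, 119.0], [9.1, 550.0, 118.0]]
scene [[9.5, 563.0, 118.0], [9.4, 563.0, 117.0], [9.4, 564.0, 118.0], [9.3, 564.0, 117.0]]
```

```bash
python3 -c "
from h import *
print(sign_off())"
```

```text
the job is handed in; nothing more can be done
None
```

I handed the job in at about 32 s of robot time: the pot stand is released on the grate over the free burner and the cup stands upright on its bars. Sign-off returned no verdict; the cup touched down at bar height, and the fits put it between about 5 and 10 mm from the stand's centre (limit 12), with the two cameras 12 mm apart on the stand.

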